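# Gauge a moulded sleeve and sort it

## Task

Swing the gauge's keeper arm out from over the pin until it seats against its end stop, then slide the white sleeve that stands on the open mat (not the one in the small carton) squarely down the leaning gauge pin as far as it goes, without forcing it. If it goes fully home on the collar, stand it upright in the low cardboard tray; if it stops well short, stand it upright in the deep plastic bin. Leave the keeper arm open, leave the sleeve in the carton alone, and do not push about the other things standing round the gauge.

Things in the scene. Friction and masses are not known exactly. Their poses are not given: they have to be found in the camera images.
- gauge: bench gauge, fixed; dark steel base plate 175 x 100 x 14 mm. Origin at the plate's underside, on its long centre line: the plate reaches from x = -72 to x = +102 mm, y = +-50 mm; x points to the robot's right (turned by up to 0.3 rad), y away from it, z up. It carries the leaning pin and, on a post at x = 65 mm, the keeper arm
- pin: steel gauge pin, leaning 35 degrees from vertical towards the gauge's -x (the robot's left). Origin at the centre of the collar's top face (x = 20, z = 55 mm in the gauge's frame); z runs up along the pin. 22 mm thick, 80 mm long, the last 14 mm tapering to 10 mm at the nose; collar 56 mm across. Free space of 45 mm about its axis, but for the keeper arm when not open
- keeper (a joint): swing of the keeper arm about its upright post, rad: 0 = pointing along the gauge's -x, over the pin's nose; it swings clockwise seen from above, away from the robot (towards the gauge's +y) to its end stop at 1.6 = open. Stiff hinge that stays where it is left; about 1.5 N at the knob moves it
- keeper_hinge (a point): point on the axis of the keeper arm's hinge, mid height of the arm; the flat arm is 115 mm long, 22 mm wide, 10 mm thick, 130 to 140 mm above the underside of the gauge
- knob_top (a point): top centre of the black upright knob at the free end of the keeper arm, 105 mm from the hinge axis; the knob is round, 16 mm thick, and stands 50 mm above the arm
- sleeve_1: white plastic tube, 40 mm outside, 100 mm long, bore 25 mm, 0.12 kg, standing; ends alike. Origin at the centre of its foot, z along its axis. One of the two sleeves is clean and goes fully onto the pin; the other has a ridge half-way down its bore and stops with its foot 33 mm above the collar; which is not told. One stands on the mat before the gauge, one in the carton
- sleeve_2: white plastic tube, 40 mm outside, 100 mm long, bore 25 mm, 0.12 kg, standing; ends alike. Origin at the centre of its foot, z along its axis. One of the two sleeves is clean and goes fully onto the pin; the other has a ridge half-way down its bore and stops with its foot 33 mm above the collar; which is not told. One stands on the mat before the gauge, one in the carton
- sleeve_1_mid (a point): centre of sleeve_1, 50 mm from either end
- sleeve_2_mid (a point): centre of sleeve_2, 50 mm from either end
- carton: small open cardboard carton, 94 mm square, walls 35 mm high, beyond and left of the gauge, in which the waiting sleeve stands; origin at its centre, at mat level
- tray: low cardboard tray for sleeves that fit, fixed, 160 mm square, walls 30 mm high and 4 mm thick, floor about 4 mm thick; origin at the centre of its underside, z up; stands left or right of the gauge
- bin: deep plastic bin for sleeves that do not fit, fixed, 160 mm square inside the rim, walls 75 mm high and 4 mm thick, with a rim 8 mm wide outside; floor about 4 mm thick; origin at the centre of its underside, z up; on the other side from the tray
- jar: closed clear jar, 64 mm across, 85 mm high; a bystander, to be left alone; origin at the centre of its underside
- glue: white bottle, 50 mm across, 150 mm high; a bystander, to be left alone; origin at the centre of its underside
- cap: clear plastic cap, 38 mm across, 34 mm high, standing to the left of the gauge; a bystander, to be left alone; origin at the centre of its underside
- connector: steel connector, 28 mm across, 50 mm high, standing to the right of the gauge; a bystander, to be left alone; origin at the centre of its underside
- calliper: calliper, 190 mm long, lying beyond the gauge; a bystander, to be left alone; origin at the centre of its underside

How it is judged:
On the way, in this order (a step that is already met when the one before it is completed fails the run):
1. the keeper arm is swung out and seated at its open end (above 1.52 rad) (value of joint keeper above 1.52 rad), for 0.2 s.
2. the sleeve from the mat is on the pin as far as it goes: the clean one within 5 mm of the collar, the ridged one within 6 mm of its stop, in line with the pin (((z of sleeve_1_mid in the frame of pin between 0.04 and 0.055 m and x of sleeve_1_mid in the frame of pin between -0.005 and 0.005 m and y of sleeve_1_mid in the frame of pin between -0.005 and 0.005 m and angle between the z axis of sleeve_1 and the z axis of pin, either way round below 0.08 rad) or (z of sleeve_2_mid in the frame of pin between 0.04 and 0.089 m and x of sleeve_2_mid in the frame of pin between -0.005 and 0.005 m and y of sleeve_2_mid in the frame of pin between -0.005 and 0.005 m and angle between the z axis of sleeve_2 and the z axis of pin, either way round below 0.08 rad))), for 0.2 s.
At the end, for the whole second after the job is handed in: Keeper arm above 1.5 rad; the tested sleeve upright within 0.1 rad, at rest on the floor of the low tray if it went fully home, of the deep bin if it stopped short, within 62 mm of the middle in x and y; the other sleeve still standing in the carton (value of joint keeper above 1.5 rad and ((x of sleeve_1_mid in the frame of tray between -0.062 and 0.062 m and y of sleeve_1_mid in the frame of tray between -0.062 and 0.062 m and z of sleeve_1_mid in the frame of tray below 0.062 m and angle between the z axis of sleeve_1 and the z axis of tray, either way round below 0.1 rad and linear speed of sleeve_1 below 0.02 m/s and x of sleeve_2_mid in the frame of carton between -0.032 and 0.032 m and y of sleeve_2_mid in the frame of carton between -0.032 and 0.032 m and angle between the z axis of sleeve_2 and the z axis of carton, either way round below 0.1 rad) or (x of sleeve_2_mid in the frame of bin between -0.062 and 0.062 m and y of sleeve_2_mid in the frame of bin between -0.062 and 0.062 m and z of sleeve_2_mid in the frame of bin below 0.062 m and angle between the z axis of sleeve_2 and the z axis of bin, either way round below 0.1 rad and linear speed of sleeve_2 below 0.02 m/s and x of sleeve_1_mid in the frame of carton between -0.032 and 0.032 m and y of sleeve_1_mid in the frame of carton between -0.032 and 0.032 m and angle between the z axis of sleeve_1 and the z axis of carton, either way round below 0.1 rad))); the robot touches nothing.
It fails at once if both sleeves moved (the one in the carton is to be left alone) (distance of each of sleeve_1_mid, sleeve_2_mid from where it was at the start of the episode above 0.06 m).
It fails at once if the sleeve forced onto the pin with more than 60 N (contact force between any of sleeve_1, sleeve_2 and pin above 60 N).
It fails at once if a bystander moved by more than 40 mm (distance of any of jar, glue, cap, connector, calliper from where it was at the start of the episode above 0.04 m).
It also fails if it takes over 64 s, if anything falls off the work surface, if the arm or the gripper's body presses on something with over 40 N, if the wrist force passes 120 N, or if a joint passes its speed limit or range.

## Robot

A 7-joint arm with a two-finger parallel gripper is mounted at the origin on the work surface. World frame = base frame: x ahead of the robot, y to its left, z up, the work surface at z = 0. Lengths are in m, angles in rad, forces in N, time in s.
With the tool pointing down it reaches from about 0.425 to 1.025 m from the base axis. Payload 3.6 kg.
Tool frame: the origin (TCP) lies at the very end of the fingers, on their centre line; the grasp point (between the pads) lies robot.grip_point_offset behind it (robot.grip_point_offset is the distance from the TCP to the grasp point, in m); z points along the fingers, y is the line along which they close (so a half turn about z gives the same grasp; the last joint's range is limited). The gripper opens to 85 mm and grips with 20 to 120 N. Pads are 22 mm wide; open, the fingers measure 114 mm over their backs; the gripper's body (76 mm by 85 mm) begins 54 mm behind the grasp point. The pads swing forward as they close: fully open they stand 13 mm farther back than shut.
Start: joints at [-1.236, 0.591, 0.048, 1.609, -0.033, 0.943, -0.034], TCP at [0.301, 0.659, 0.231] pointing down, gripper open.
Joint ranges: [-2.69, 2.69], [-0.47, 2.24], [-1.27, 1.36], [0.19, 2.51], [-1.53, 4.68], [0.08, 2.07], [-3.09, 3.09]. Speed limits (rad/s): [2.57, 2.57, 3.14, 3.14, 3.14, 3.14, 3.14].

## Interface

Orientations are given as a unit quaternion [w, x, y, z].
In Python, from bench import robot gives the robot as it stands.
- The arm moves only by the tool apply_moves, never from a script. Its argument "steps" is a list of rows, each a list of 7 numbers: the shift along the tool's x, y, z in mm, then the turn, a rotation vector about the tool's x, y, z in rad, then the opening, from 0 (shut) to 1 (fully open). A call has 1 to 12 rows; each row shifts and turns the commanded pose from where the row before left it, along the tool's axes as they then stand; what a row does not reach is not made up. A row lasts 1/12 s, in which the tool goes at most 41.7 mm and 7.16 degrees, less where a joint would pass 70% of its speed; a pose out of reach is approached as far as the arm can. A call with a gripper value outside its range is refused whole. The fingers move at their own pace and stop on an object; "grip_force" is the grip in N (left out, the last holds). Time passes only in rows, so rows that do not move let the fingers close. It gives the time, the measured TCP pose, the force, the opening and the grip force at its end, in the units of the state.
- robot.observe(): the state, without advancing time (a new reading comes with each control period).
- robot.snapshot(name): name is "scene" or "top" or "wrist"; returns the picture (400x640x3 uint8, red, green, blue); there is no depth.
- robot.camera_params(name): a dict with "camera_matrix" (3x3 intrinsics, pixels), "rvec" (rotation vector, rad) and "tvec" (3), from world to camera coordinates, as OpenCV has them. Camera axes: x right, y down, z forward; pixel columns grow to the right and rows downward; lengths in m; the calibration is good to about 2 mm. The wrist camera is an equidistant fisheye: a pixel r from the principal point sees the ray r / f radians off the axis. A picture is of the moment at which its call begins: read the wrist's pose just before it. camera_params takes no time and is no camera call; for the wrist camera it gives the pose at the moment of the call.
- robot.sign_off(): hands the job in; it is judged then, once.
Trained networks look in the newest picture that a camera, given by its name, has taken for a name from the list of things; names that differ only in an ending like _2 or _b are one class to them, and where a whole thing is asked for, a point or a joint stands for the part that bears it (a point fixed in the world has none). Each returns a list of dicts, best first, with "score" (0 to 1); they miss things now and then, are a little off and sometimes report something else, mostly with a low value. They report only what shows in the picture. A call takes as long as a camera call.
- robot.find_in(camera, label): "centre" ([x, y, z] in m, in the coordinates of the camera as it stood for that picture, good to about 4 mm: the middle of the surface that is visible of it).
- robot.outline_of(camera, label): "region" (400x640 bool, what is visible of it).
The state is a dict: "time": time; "q": joint angles; "qvel": joint speeds; "tau": joint torques, N m; "tool_pos": TCP position; "tcp_rot": TCP orientation; "ft_force": force on the tool from outside, world axes, zero at the start; "moment": the same for the moment, N m; "opening": opening from 0.0 (shut) to 1.0 (fully open); "gripper_force": force on a finger pad.
Only numpy, scipy, OpenCV 4.12 (cv2) and the standard library are available. Lean on these libraries where they do the work, as an engineer would, in place of code of your own. Each camera call takes 0.05 s, during which the arm holds its last target. There are 200 camera calls.

## Working session

There is one attempt and no reset: what is moved stays moved. The work goes in short steps, Python scripts to look and compute and a tool call to move; the robot and the scene stay as the last step left them, time stands still between calls to the robot, and variables do not carry over. Pictures are saved under pics/ and viewed, at most 10 in all, crops included, and the job is handed in when it is done.

Besides the shell and the picture viewer there is one more tool, called after "Call:" as name(argument=value, ...), one argument or row to a line, values as JSON. apply_moves: Moves the arm, as the interface text tells. Its arguments: {"type":"object","properties":{"steps":{"type":"array"},"grip_force":{"type":"number"}},"required":["steps"]}

```bash
ls; mkdir -p pics; python3 - <<'E'
from bench import robot
import cv2
print(robot.observe(), robot.grip_point_offset)
for c in ("scene","top"):
    im=robot.snapshot(c); cv2.imwrite(f"pics/{c}0.png",im[:,:,::-1])
    p=robot.camera_params(c); print(c,p)
    R=cv2.Rodrigues(p["rvec"])[0]
    for l in ("gauge","pin","keeper_hinge","knob_top","sleeve_1_mid","sleeve_1","carton","tray","bin","jar","glue","cap","connector","calliper"):
        print(l,[((R.T@(d["centre"]-p["tvec"].ravel())).round(3).tolist(),round(d["score"],2)) for d in robot.find_in(c,l)][:4])
E
```

```text
pics
{'time': 0.0, 'q': array([-1.23550524,  0.59211494,  0.04829338,  1.60987873, -0.03329232,
        0.94267897, -0.03368749]), 'qvel': array([ 6.83502339e-04,  4.33949046e-04, -1.25396992e-03,  1.04456207e-03,
        1.46875688e-03,  6.76259017e-05,  1.50021965e-03]), 'tau': array([-1.90440398e-03, -5.48699212e+01,  1.54640481e+00, -1.98127645e+01,
        9.40854923e-03,  8.90603667e-03, -1.00574465e-05]), 'tool_pos': array([0.30107396, 0.65859356, 0.23012266]), 'tcp_rot': array([-1.77576005e-04,  2.12707161e-01,  9.77115331e-01, -1.12380177e-03]), 'ft_force': array([ 0.50627926, -0.03279618, -0.58535601]), 'moment': array([-0.05394365, -0.03779304,  0.01299403]), 'gripper_force': 0.0, 'opening': 1.0013278756983306} 0.0187
scene {'camera_matrix': array([[382.04278929,   0.        , 319.94843469],
       [  0.        , 382.04278929, 195.71608348],
       [  0.        ,   0.        ,   1.        ]]), 'rvec': array([ 2.00217471,  1.53342598, -0.53709412]), 'tvec': array([-0.17693264, -0.34603648,  1.35591479])}
gauge [([0.581, 0.002, 0.019], 0.64)]
pin []
keeper_hinge [([0.58, 0.0
[... 858 characters left out ...]
1913]), 'tvec': array([-0.01386652,  0.60586386,  1.37524882])}
gauge [([0.561, 0.005, 0.018], 0.7), ([0.655, 0.198, 0.079], 0.54)]
pin [([0.558, 0.003, 0.06], 0.46), ([0.428, -0.006, 0.105], 0.3)]
keeper_hinge [([0.57, 0.01, 0.147], 0.85)]
knob_top [([0.571, 0.007, 0.14], 0.91)]
sleeve_1_mid [([0.656, 0.2, 0.081], 0.72)]
sleeve_1 [([0.425, -0.0, 0.099], 0.68)]
carton [([0.667, 0.209, 0.033], 0.65), ([0.677, 0.372, 0.091], 0.41)]
tray [([0.493, -0.357, 0.005], 0.76)]
bin [([0.446, 0.368, 0.01], 0.74), ([0.543, 0.175, 0.035], 0.2)]
jar [([0.677, 0.37, 0.088], 0.69)]
glue [([0.644, -0.352, 0.098], 0.98), ([0.577, 0.004, 0.148], 0.4)]
cap []
connector []
calliper [([0.765, -0.112, 0.01], 0.57)]
```

View pics/scene0.png

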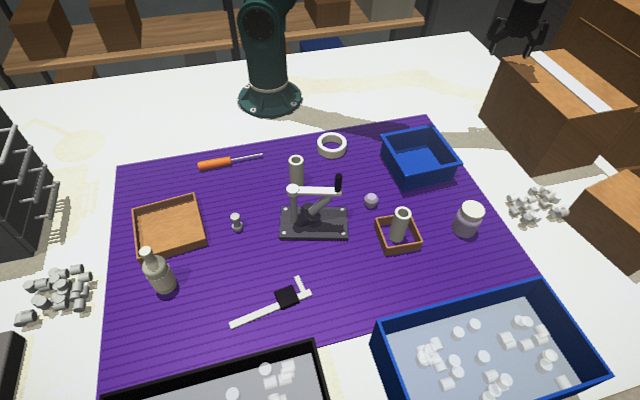

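View pics/top0.png

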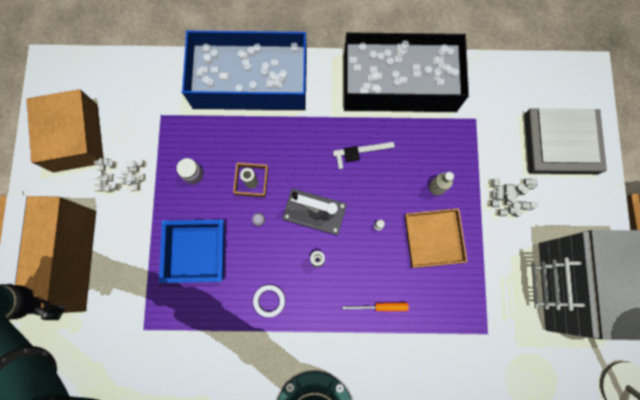

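The scene view shows the gauge at about (315,215), the mat sleeve at (296,168), the carton sleeve at (400,225), the tray at (170,228) and the bin at (420,155). The top view shows the gauge at (315,212), turned slightly clockwise. I'll zoom in for plate corners.

```bash
python3 - <<'E'
import cv2,numpy as np
a=cv2.imread("pics/top0.png")[180:270,265:365]; b=cv2.imread("pics/scene0.png")[145:245,270:360]
a=cv2.resize(a,None,fx=4,fy=6.666/1.0*0.6,interpolation=cv2.INTER_CUBIC) if 0 else cv2.resize(a,None,fx=4,fy=4,interpolation=cv2.INTER_CUBIC)
b=cv2.resize(b,None,fx=4,fy=4,interpolation=cv2.INTER_CUBIC)
o=np.zeros((400,770,3),np.uint8); o[:360,:400]=a; o[:400,405:765]=b
o=cv2.convertScaleAbs(o,alpha=1.5,beta=20)
cv2.imwrite("pics/crop0.png",o)
E
```

```text
(no output)
```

View pics/crop0.png

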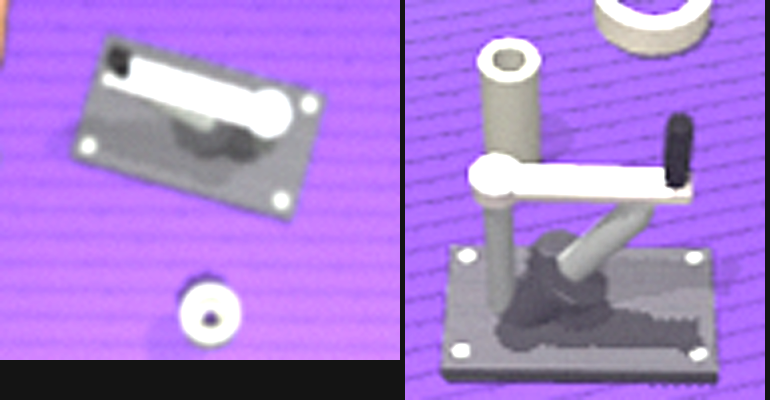

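The crops show the plate corners clearly, with the hinge cap at (269,113), the knob at (118,57) and the sleeve rim at (210,313) in the top crop. I'll fit the gauge pose from these.

```bash
cat > h.py <<'E'
from bench import robot
import cv2, numpy as np
from scipy.optimize import least_squares
from scipy.spatial.transform import Rotation as Ro
P={c:robot.camera_params(c) for c in ("top","scene")}
def proj(c,X):
    p=P[c]; return cv2.projectPoints(np.atleast_2d(np.array(X,float)),p["rvec"],p["tvec"],p["camera_matrix"],None)[0][:,0]
def at(c,uv,z):
    p=P[c]; R=cv2.Rodrigues(p["rvec"])[0]; o=-R.T@p["tvec"].ravel()
    d=R.T@np.linalg.inv(p["camera_matrix"])@[uv[0],uv[1],1]; return o+d*(z-o[2])/d[2]
def Rg(yaw): # gauge axes: x=-Y, y=+X
    return Ro.from_euler("z",yaw-np.pi/2).as_matrix()
E
python3 - <<'E'
from h import *
G=[(-.072,.05,.014),(.102,.05,.014),(.102,-.05,.014),(-.072,-.05,.014)]
T=np.array([(110,36),(325,93),(292,217),(72,157)])/4+[265,180]
S=(np.array([(717,372),(443,369),(453,247),(712,250)])-[405,0])/4+[270,145]
for which in ("top","scene","both"):
    def f(v):
        X=[np.array([v[0],v[1],0])+Rg(v[2])@np.array(g) for g in G]
        r=[]
        if which!="scene": r.append(proj("top",X)-T)
        if which!="top": r.append(proj("scene",X)-S)
        return np.concatenate(r).ravel()
    s=least_squares(f,[.56,0,0]); print(which,s.x.round(4),np.abs(s.fun).max().round(2))
h=(np.array([269,113])/4+[265,180]); k=np.array([118,57])/4+[265,180]; sl=np.array([210,313])/4+[265,180]
hs=(np.array([495,172])-[405,0])/4+[270,145]; ks=(np.array([679,117])-[405,0])/4+[270,145]; ss=(np.array([508,60])-[405,0])/4+[270,145]
print("hinge",at("top",h,.14),at("scene",hs,.14)); print("knob",at("top",k,.19),at("scene",ks,.19)); print("sleeve",at("top",sl,.1),at("scene",ss,.1))
print("tray",[at("top",u,.03).round(3) for u in [(406,213),(460,209),(467,262),(411,267)]]); print("bin",[at("top",u,.075).round(3) for u in [(161,221),(222,221),(223,282),(160,282)]])
X=np.array([*s.x[:2],0])+np.array([Rg(s.x[2])@g for g in [(.065,0,.14),(-.04,0,.19),(.02,0,.055)]]); print(X.round(4))
E
```

```text
top [ 0.576   0.0192 -0.2564] 0.78
scene [ 0.5771  0.0231 -0.2728] 0.42
both [ 0.5767  0.0214 -0.265 ] 1.31
hinge [ 0.55951758 -0.04411324  0.14      ] [ 0.55355175 -0.03976655  0.14      ]
knob [0.58719153 0.05839447 0.19      ] [0.58248916 0.06187155 0.19      ]
sleeve [ 0.4247547  -0.00513379  0.1       ] [ 0.42462779 -0.00295967  0.1       ]
tray [array([ 0.568, -0.267,  0.03 ]), array([ 0.582, -0.429,  0.03 ]), array([ 0.425, -0.443,  0.03 ]), array([ 0.408, -0.278,  0.03 ])]
bin [array([0.528, 0.446, 0.075]), array([0.53 , 0.271, 0.075]), array([0.357, 0.259, 0.075]), array([0.355, 0.436, 0.075])]
[[ 0.5596 -0.0413  0.14  ]
 [ 0.5871  0.06    0.19  ]
 [ 0.5714  0.0021  0.055 ]]
```

```bash
cat >> h.py <<'E'
def pose():
    o=robot.observe(); q=o["tcp_rot"]; return o["tool_pos"],Ro.from_quat(np.r_[q[1:],q[0]])
def tool(z,y):
    z=np.array(z,float); z/=np.linalg.norm(z); y=np.array(y,float); y-=z*(y@z); y/=np.linalg.norm(y)
    return Ro.from_matrix(np.c_[np.cross(y,z),y,z])
def down(az): return tool([0,0,-1],[np.cos(az),np.sin(az),0])
def plan(wps,op,start=None,mm=30,rad=.11):
    """wps: list of (pos, Rot); prints rows"""
    p,R=start or pose(); rows=[]
    for P1,R1 in wps:
        P1=np.array(P1,float); w=(R.inv()*R1).as_rotvec()
        n=int(max(1,np.ceil(np.linalg.norm(P1-p)*1000/mm),np.ceil(np.linalg.norm(w)/rad)))
        for i in range(n):
            d=R.inv().apply((P1-p)/(n-i))*1000
            w=(R.inv()*R1).as_rotvec()/(n-i)
            d=d.round(1); w=w.round(4); rows.append([*d.tolist(),*w.tolist(),op])
            p=p+R.apply(d)/1000; R=R*Ro.from_rotvec(w)
    for k in range(0,len(rows),12): print(len(rows[k:k+12]),str(rows[k:k+12]).replace(" ",""))
def st():
    o=robot.observe(); p,R=pose(); print("t",round(o["time"],2),"p",p.round(4),"y_az",np.degrees(np.arctan2(*R.as_matrix()[[1,0],1])).round(2),"z",R.as_matrix()[:,2].round(4),"F",o["ft_force"].round(2),"op",round(o["opening"],3),"q",o["q"].round(2))
E
python3 - <<'E'
from h import *
print(P["top"]["rvec"].shape)
plan([((.587,.06,.23),down(-.265))],.4,mm=30)
E
```

```text
(3,)
12 [[-22.1,-18.5,0.1,0.0,0.0,0.0612,0.4],[-23.2,-17.2,0.1,0.0,0.0,0.0612,0.4],[-24.2,-15.7,0.1,0.0,0.0,0.0612,0.4],[-25.1,-14.2,0.1,0.0,0.0,0.0612,0.4],[-26.0,-12.6,0.0,0.0,0.0,0.0612,0.4],[-26.7,-11.0,0.1,0.0,0.0,0.0612,0.4],[-27.3,-9.4,0.0,0.0,-0.0,0.0612,0.4],[-27.8,-7.7,0.1,0.0,-0.0,0.0612,0.4],[-28.2,-5.9,0.0,0.0,-0.0,0.0612,0.4],[-28.6,-4.2,0.1,0.0,-0.0,0.0612,0.4],[-28.8,-2.5,0.0,0.0,-0.0,0.0612,0.4],[-28.9,-0.7,0.1,0.0,-0.0,0.0612,0.4]]
11 [[-28.8,1.1,0.0,0.0,-0.0,0.0611,0.4],[-28.7,2.8,0.1,0.0,-0.0,0.0612,0.4],[-28.5,4.6,0.0,0.0,-0.0,0.0611,0.4],[-28.2,6.3,0.1,0.0,-0.0,0.0612,0.4],[-27.7,8.0,0.0,0.0,-0.0,0.0611,0.4],[-27.2,9.7,0.1,0.0,-0.0,0.0612,0.4],[-26.5,11.4,0.0,0.0,-0.0,0.0611,0.4],[-25.8,13.0,0.1,0.0,-0.0,0.0612,0.4],[-25.0,14.5,0.0,0.0,-0.0,0.0611,0.4],[-24.0,16.0,0.1,0.0,-0.0,0.0612,0.4],[-23.0,17.4,0.0,0.0,-0.0,0.0611,0.4]]
```

Call:
apply_moves(
  steps=[
    [-22, -18.5, 0, 0, 0, 0.0612, 0.4],
    [-23, -17, 0, 0, 0, 0.0612, 0.4],
    [-24, -15.7, 0, 0, 0, 0.0612, 0.4],
    [-25, -14, 0, 0, 0, 0.0612, 0.4],
    [-26, -12.6, 0, 0, 0, 0.0612, 0.4],
    [-26.7, -11, 0, 0, 0, 0.0612, 0.4],
    [-27.3, -9.4, 0, 0, 0, 0.0612, 0.4],
    [-27.8, -7.7, 0, 0, 0, 0.0612, 0.4],
    [-28.2, -6, 0, 0, 0, 0.0612, 0.4],
    [-28.6, -4.2, 0, 0, 0, 0.0612, 0.4],
    [-28.8, -2.5, 0, 0, 0, 0.0612, 0.4],
    [-29, -0.7, 0, 0, 0, 0.0612, 0.4],
  ],
)

```text
time: 2.5
tool_pos: [0.4505, 0.346, 0.2316]
tcp_rot: [0.0, 0.551, 0.835, 0.0]
ft_force: [0.4, -0.7, 0.7]
opening: 0.396
gripper_force: 0.0
```

Call:
apply_moves(
  steps=[
    [-28.8, 1, 0, 0, 0, 0.0612, 0.4],
    [-28.7, 2.8, 0, 0, 0, 0.0612, 0.4],
    [-28.5, 4.6, 0, 0, 0, 0.0612, 0.4],
    [-28.2, 6.3, 0, 0, 0, 0.0612, 0.4],
    [-27.7, 8, 0, 0, 0, 0.0612, 0.4],
    [-27.2, 9.7, 0, 0, 0, 0.0612, 0.4],
    [-26.5, 11.4, 0, 0, 0, 0.0612, 0.4],
    [-25.8, 13, 0, 0, 0, 0.0612, 0.4],
    [-25, 14.5, 0, 0, 0, 0.0612, 0.4],
    [-24, 16, 0, 0, 0, 0.0612, 0.4],
    [-23, 17.4, 0, 0, 0, 0.0612, 0.4],
    [0, 0, 0, 0, 0, 0, 0.4],
  ],
)

```text
time: 3.5
tool_pos: [0.5892, 0.053, 0.2323]
tcp_rot: [0.003, 0.798, 0.603, 0.0]
ft_force: [0.9, -0.6, -0.9]
opening: 0.4
gripper_force: 0.0
```

```bash
cat >> h.py <<'E'
def wproj(X,p):
    Rc=cv2.Rodrigues(p["rvec"])[0]; c=np.atleast_2d(X)@Rc.T+p["tvec"].ravel(); K=p["camera_matrix"]
    th=np.arctan2(np.hypot(c[:,0],c[:,1]),c[:,2]); s=th/np.hypot(c[:,0],c[:,1])
    return np.c_[K[0,0]*c[:,0]*s+K[0,2],K[1,1]*c[:,1]*s+K[1,2]]
E
python3 - <<'E'
from h import *
st()
p=robot.camera_params("wrist"); print(p["camera_matrix"],"campos",-cv2.Rodrigues(p["rvec"])[0].T@p["tvec"].ravel(),"axis",cv2.Rodrigues(p["rvec"])[0][2])
im=robot.snapshot("wrist"); cv2.imwrite("pics/w1.png",im[:,:,::-1]); np.save("w1.npy",np.r_[p["rvec"].ravel(),p["tvec"].ravel()])
print(wproj([[.587,.06,.19],[.5585,-.042,.14]],p))
E
```

```text
t 3.5 p [0.5892 0.053  0.2323] y_az -15.83 z [ 0.0044 -0.0045 -1.    ] F [ 0.91 -0.64 -0.88] op 0.4 q [-0.52  0.46  0.48  1.93 -0.28  0.81 -0.16]
[[309.70691629   0.         322.12007849]
 [  0.         309.70691629 200.74365879]
 [  0.           0.           1.        ]] campos [0.61013525 0.13308397 0.37394435] axis [-0.08222989 -0.31136694 -0.94672534]
[[316.75331156 221.46257702]
 [318.5732249  304.42043647]]
```

View pics/w1.png

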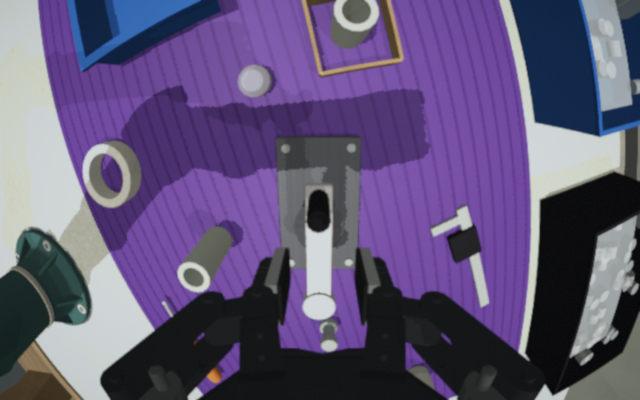

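The wrist view shows the knob top at about (318,222) and the hinge cap at (319,303), both within a pixel or two of the prediction. I'll descend round the knob and follow the arc.

```bash
python3 - <<'E'
from h import *
H=np.array([.5585,-.042]); a0=np.arctan2(.965,.262)
W=[((.587,.06,.23),down(-.265)),((.587,.06,.153),down(-.265))]
for t in np.arange(.1,1.61,.1):
    a=a0-t; W.append(((*(H+.105*np.array([np.cos(a),np.sin(a)])),.153),down(-.265-t)))
plan(W,.4,mm=20)
E
```

```text
12 [[3.4,-1.9,1.9,0.0026,0.0015,-0.007,0.4],[-0.0,0.0,19.3,-0.0,-0.0,-0.0,0.4],[-0.0,0.0,19.2,-0.0,-0.0,-0.0,0.4],[-0.0,0.0,19.3,-0.0,-0.0,-0.0,0.4],[-0.0,0.0,19.2,-0.0,-0.0,-0.0,0.4],[-1.5,9.7,-0.0,-0.0,-0.0,0.1,0.4],[-0.5,10.5,-0.0,-0.0,-0.0,0.1,0.4],[-0.5,10.5,-0.0,-0.0,-0.0,0.1,0.4],[-0.5,10.5,-0.0,-0.0,-0.0,0.1,0.4],[-0.6,10.5,-0.0,-0.0,-0.0,0.1,0.4],[-0.5,10.4,-0.0,-0.0,-0.0,0.1,0.4],[-0.5,10.5,-0.0,-0.0,-0.0,0.1,0.4]]
9 [[-0.5,10.5,-0.0,-0.0,-0.0,0.1,0.4],[-0.6,10.5,-0.0,-0.0,-0.0,0.1,0.4],[-0.5,10.5,-0.0,-0.0,0.0,0.1,0.4],[-0.5,10.5,-0.0,-0.0,0.0,0.1,0.4],[-0.5,10.4,-0.0,-0.0,0.0,0.1,0.4],[-0.6,10.5,-0.0,-0.0,0.0,0.1,0.4],[-0.5,10.5,-0.0,-0.0,0.0,0.1,0.4],[-0.5,10.5,-0.0,-0.0,0.0,0.1,0.4],[-0.5,10.5,-0.0,-0.0,0.0,0.1,0.4]]
```

Call:
apply_moves(
  steps=[
    [3.4, -2, 2, 0.0026, 0.0015, -0.007, 0.4],
    [3.4, 0, 0, 0, 0, 0, 0.4],
    [0, 0, 19, 0, 0, 0, 0.4],
    [0, 0, 19, 0, 0, 0, 0.4],
    [0, 0, 19, 0, 0, 0, 0.4],
    [0, 0, 19, 0, 0, 0, 0.4],
    [0, 0, 0, 0, 0, 0, 0.4],
  ],
)

```text
time: 4.13
tool_pos: [0.5828, 0.0705, 0.1499]
tcp_rot: [-0.004, 0.791, 0.612, -0.003]
ft_force: [-0.5, 1.0, 0.1]
opening: 0.401
gripper_force: 0.0
```

Call:
apply_moves(
  steps=[
    [-1.5, 9.7, 0, 0, 0, 0.1, 0.4],
    [-0.5, 10.5, 0, 0, 0, 0.1, 0.4],
    [-0.5, 10.5, 0, 0, 0, 0.1, 0.4],
    [-0.5, 10.5, 0, 0, 0, 0.1, 0.4],
    [-0.5, 10.5, 0, 0, 0, 0.1, 0.4],
  ],
)

```text
time: 4.55
tool_pos: [0.6304, 0.0455, 0.1535]
tcp_rot: [-0.003, 0.919, 0.395, -0.001]
ft_force: [-0.8, 1.6, -1.6]
opening: 0.403
gripper_force: 1.0
```

```bash
cat >k.py <<'E'
from h import *
import sys
st()
p,_=pose(); d=p[:2]-[.5585,-.042]; print("r",np.hypot(*d),"theta",np.arctan2(.965,.262)-np.arctan2(d[1],d[0]))
E
python3 k.py
```

```text
t 4.55 p [0.6304 0.0455 0.1535] y_az -43.52 z [-0.0037  0.0057 -1.    ] F [-0.82  1.56 -1.57] op 0.403 q [-0.51  0.63  0.55  1.9  -0.48  0.75 -0.45]
r 0.11323482800908463 theta 0.4225317297796036
```

Call:
apply_moves(
  steps=[
    [-2, 10.5, 0, 0, 0, 0.1, 0.4],
    [-2, 10.5, 0, 0, 0, 0.1, 0.4],
    [-1.5, 10.5, 0, 0, 0, 0.1, 0.4],
    [-1, 10.5, 0, 0, 0, 0.1, 0.4],
    [-0.5, 10.5, 0, 0, 0, 0.1, 0.4],
    [-0.5, 10.5, 0, 0, 0, 0.1, 0.4],
    [-0.5, 10.5, 0, 0, 0, 0.1, 0.4],
    [-0.5, 10.5, 0, 0, 0, 0.1, 0.4],
    [-0.5, 10.5, 0, 0, 0, 0.1, 0.4],
    [0, 0, 0, 0, 0, 0, 0.4],
  ],
)

```text
time: 5.38
tool_pos: [0.6608, -0.0462, 0.1539]
tcp_rot: [-0.001, 0.999, -0.044, -0.0]
ft_force: [1.0, 0.6, 0.5]
opening: 0.401
gripper_force: 0.0
```

```bash
python3 k.py
```

```text
t 5.38 p [ 0.6608 -0.0462  0.1539] y_az -95.08 z [-4.e-04  2.e-03 -1.e+00] F [1.   0.55 0.53] op 0.401 q [-0.49  0.74  0.78  1.84 -0.68  0.86 -1.03]
r 0.102368441174392 theta 1.3469684977671197
```

Call:
apply_moves(
  steps=[
    [0.5, 8, 0, 0, 0, 0.08, 0.4],
    [0, 8, 0, 0, 0, 0.08, 0.4],
    [0, 8, 0, 0, 0, 0.08, 0.4],
    [0, 4, 0, 0, 0, 0, 0.4],
    [0, 4, 0, 0, 0, 0, 0.4],
    [0, 2, 0, 0, 0, 0, 0.4],
    [0, 2, 0, 0, 0, 0, 0.4],
    [0, 0, 0, 0, 0, 0, 0.4],
  ],
)

```text
time: 6.05
tool_pos: [0.6534, -0.0792, 0.1531]
tcp_rot: [-0.003, 0.987, -0.162, -0.001]
ft_force: [2.2, 3.5, 2.5]
opening: 0.403
gripper_force: 2.2
```

```bash
python3 k.py
```

```text
t 6.05 p [ 0.6534 -0.0792  0.1531] y_az -108.6 z [-0.001   0.0059 -1.    ] F [2.22 3.54 2.48] op 0.403 q [-0.47  0.76  0.84  1.85 -0.73  0.88 -1.17]
r 0.10196296500858804 theta 1.679049640182416
```

Call:
apply_moves(
  steps=[
    [0, 2, 0, 0, 0, 0, 0.4],
    [0, 2, 0, 0, 0, 0, 0.4],
    [0, 2, 0, 0, 0, 0, 0.4],
    [0, 0, 0, 0, 0, 0, 0.4],
    [0, 0, 0, 0, 0, 0, 0.4],
  ],
)

```text
time: 6.47
tool_pos: [0.6534, -0.0793, 0.153]
tcp_rot: [-0.007, 0.987, -0.16, -0.001]
ft_force: [4.3, 12.0, 4.5]
opening: 0.396
gripper_force: 6.2
```

```bash
python3 k.py
```

```text
t 6.47 p [ 0.6534 -0.0793  0.153 ] y_az -108.38 z [ 1.000e-04  1.320e-02 -9.999e-01] F [ 4.31 12.02  4.53] op 0.396 q [-0.46  0.76  0.83  1.85 -0.74  0.88 -1.16]
r 0.10200166188337191 theta 1.6801921704177545
```

Call:
apply_moves(
  steps=[
    [0, -6, 0, 0, 0, 0, 0.4],
    [0, -8, 0, 0, 0, 0, 0.4],
    [0, 0, -20, 0, 0, 0, 0.4],
    [0, 0, -30, 0, 0, 0, 0.4],
    [0, 0, -30, 0, 0, 0, 0.6],
    [0, 0, -20, 0, 0, 0, 1.0],
    [0, 0, 0, 0, 0, 0, 1.0],
  ],
)

```text
time: 7.05
tool_pos: [0.6569, -0.0771, 0.2577]
tcp_rot: [0.0, 0.987, -0.164, 0.003]
ft_force: [0.0, -0.3, -0.3]
opening: 0.809
gripper_force: 0.0
```

```bash
python3 - <<'E'
from h import *
st()
plan([((.47,0.0,.255),down(np.radians(-105)))],1.0,mm=30)
E
```

```text
t 7.05 p [ 0.6569 -0.0771  0.2577] y_az -108.84 z [ 0.0049 -0.0012 -1.    ] F [ 0.   -0.28 -0.34] op 0.809 q [-0.55  0.66  0.95  1.77 -0.62  1.04 -1.27]
7 [[-28.8,-1.8,0.2,-0.0,-0.0007,-0.0096,1.0],[-28.8,-2.1,0.3,-0.0,-0.0007,-0.0096,1.0],[-28.8,-2.4,0.3,-0.0,-0.0007,-0.0096,1.0],[-28.8,-2.6,0.3,-0.0001,-0.0007,-0.0096,1.0],[-28.8,-2.9,0.3,-0.0,-0.0008,-0.0095,1.0],[-28.7,-3.2,0.3,-0.0001,-0.0007,-0.0096,1.0],[-28.7,-3.4,0.4,-0.0,-0.0008,-0.0095,1.0]]
```

Call:
apply_moves(
  steps=[
    [-28.8, -1.8, 0, 0, -0.0007, -0.0096, 1.0],
    [-28.8, -2.1, 0, 0, -0.0007, -0.0096, 1.0],
    [-28.8, -2.4, 0, 0, -0.0007, -0.0096, 1.0],
    [-28.8, -2.6, 0, 0, -0.0007, -0.0096, 1.0],
    [-28.8, -2.9, 0.3, 0, -0.0008, -0.0096, 1.0],
    [-28.8, -3.2, 0.3, 0, -0.0007, -0.0096, 1.0],
    [-28.8, -3.4, 0.4, 0, -0.0008, -0.0096, 1.0],
    [0, 0, 0, 0, 0, 0, 1.0],
    [0, 0, 0, 0, 0, 0, 1.0],
  ],
)

```text
time: 7.8
tool_pos: [0.4654, 0.003, 0.252]
tcp_rot: [-0.001, 0.992, -0.129, -0.005]
ft_force: [0.8, 0.4, -0.3]
opening: 0.997
gripper_force: 0.0
```

```bash
python3 - <<'E'
from h import *
st()
p=robot.camera_params("wrist"); im=robot.snapshot("wrist"); 
np.savez("w2.npz",im=im,**p)
a=np.array([.150,.5535,.819]); C=np.array([.5714,.0021,.055])
Hh=np.array([.5585,-.042,.14]); k=np.array([.5585,-.042,0])+[.105*.9609,-.105*.277,.19]
uv=wproj(np.array([C,C+.08*a,C+.04*a,Hh,k,[.4247,-.004,.1],[.4247,-.004,0]]),p); print(uv.round(1))
c=uv[:2].mean(0).astype(int); x0,y0=max(0,min(c[0]-80,480)),max(0,min(c[1]-75,250))
cr=cv2.resize(im[y0:y0+150,x0:x0+160],None,fx=4,fy=4,interpolation=cv2.INTER_CUBIC); cr=cv2.convertScaleAbs(cr,alpha=1.5,beta=15)
o=np.zeros((600,800,3),np.uint8); o[:,:640]=cr; 
cv2.imwrite("pics/w2.png",o[:,:640,::-1]); print(x0,y0)
E
```

```text
t 7.8 p [0.4654 0.003  0.252 ] y_az -104.88 z [-0.0099  0.0041 -0.9999] F [ 0.8   0.44 -0.31] op 0.997 q [-0.91  0.41  1.08  2.18 -0.5   0.84 -1.34]
[[298.   79.1]
 [240.5  77.1]
 [271.9  77.8]
 [347.3  74.4]
 [355.1 -71.6]
 [339.5 217.7]
 [335.6 189.1]]
189 3
```

View pics/w2.png

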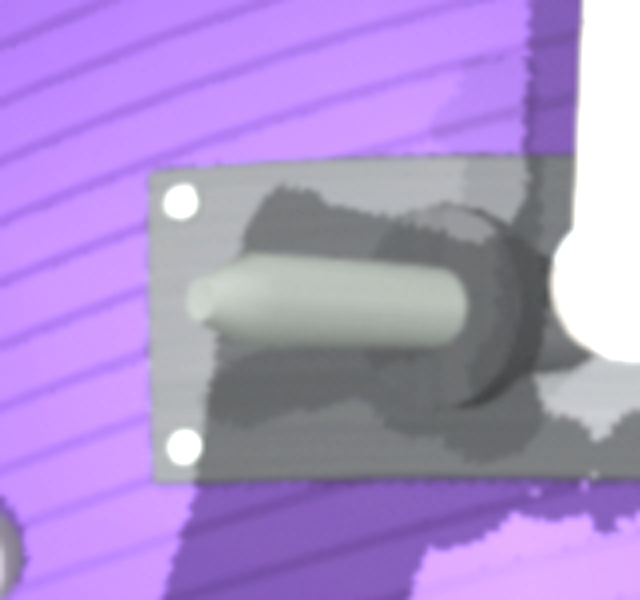

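The wrist crop shows the keeper open and the bare pin, with its nose at about (240,78) in the full image. The prediction was (240.5,77.1), so the gauge pose holds. Next is the mat sleeve.

```bash
python3 - <<'E'
from h import *
D=down(np.radians(-105))
plan([((.4247,-.004,.2),D),((.4247,-.004,.045),D)],1.0,mm=30)
E
```

```text
9 [[-13.0,5.8,17.6,-0.0004,0.0027,0.0006,1.0],[-13.1,5.8,17.6,-0.0003,0.0027,0.0005,1.0],[-13.1,5.8,17.5,-0.0004,0.0027,0.0006,1.0],[-0.0,-0.0,25.8,0.0,-0.0,-0.0,1.0],[-0.0,-0.0,25.8,0.0,-0.0,-0.0,1.0],[-0.0,-0.0,25.9,0.0,-0.0,-0.0,1.0],[-0.0,-0.0,25.8,0.0,-0.0,-0.0,1.0],[-0.0,-0.0,25.9,0.0,-0.0,-0.0,1.0],[-0.0,-0.0,25.8,0.0,-0.0,-0.0,1.0]]
```

Call:
apply_moves(
  steps=[
    [-13, 5.8, 17.6, -0.0004, 0.0027, 0.0006, 1.0],
    [-13, 5.8, 17.6, -0.0004, 0.0027, 0.0006, 1.0],
    [-13, 5.8, 17.6, -0.0004, 0.0027, 0.0006, 1.0],
    [0, 0, 0, 0, 0, 0, 1.0],
    [0, 0, 0, 0, 0, 0, 1.0],
  ],
)

```text
time: 8.27
tool_pos: [0.4259, -0.0049, 0.2]
tcp_rot: [0.0, 0.991, -0.132, -0.0]
ft_force: [-0.3, -0.2, 0.2]
opening: 0.999
gripper_force: 0.0
```

```bash
python3 - <<'E'
from h import *
st()
D=down(np.radians(-105))
plan([((.4247,-.004,.2),D),((.4247,-.004,.045),D)],1.0,mm=30)
E
```

```text
t 8.27 p [ 0.4259 -0.0049  0.2   ] y_az -105.14 z [-4.e-04 -1.e-03 -1.e+00] F [-0.26 -0.2   0.17] op 0.999 q [-0.85  0.43  1.    2.31 -0.59  0.68 -1.25]
7 [[-1.3,-0.6,0.0,0.001,0.0001,-0.0024,1.0],[-0.0,0.0,25.8,0.0,-0.0,-0.0,1.0],[-0.0,0.0,25.8,0.0,-0.0,-0.0,1.0],[-0.0,0.0,25.9,0.0,-0.0,-0.0,1.0],[-0.0,0.0,25.8,0.0,-0.0,-0.0,1.0],[-0.0,0.0,25.9,0.0,-0.0,-0.0,1.0],[-0.0,0.0,25.8,0.0,-0.0,-0.0,1.0]]
```

Call:
apply_moves(
  steps=[
    [-1.3, -0.6, 0, 0, 0, 0, 1.0],
    [0, 0, 26, 0, 0, 0, 1.0],
    [0, 0, 26, 0, 0, 0, 1.0],
    [0, 0, 26, 0, 0, 0, 1.0],
    [0, 0, 26, 0, 0, 0, 1.0],
    [0, 0, 26, 0, 0, 0, 1.0],
    [0, 0, 25, 0, 0, 0, 1.0],
    [0, 0, 0, 0, 0, 0, 1.0],
    [0, 0, 0, 0, 0, 0, 0.4],
    [0, 0, 0, 0, 0, 0, 0.4],
    [0, 0, 0, 0, 0, 0, 0.4],
    [0, 0, 0, 0, 0, 0, 0.4],
  ],
  grip_force=20,
)

```text
time: 9.27
tool_pos: [0.4259, -0.0031, 0.0465]
tcp_rot: [0.0, 0.991, -0.131, 0.002]
ft_force: [-1.1, -2.0, 13.9]
opening: 0.457
gripper_force: 16.8
```

Call:
apply_moves(
  steps=[
    [0, 0, 0, 0, 0, 0, 0.3],
    [0, 0, 0, 0, 0, 0, 0.3],
    [0, 0, 0, 0, 0, 0, 0.3],
  ],
)

```text
time: 9.52
tool_pos: [0.4258, -0.0031, 0.0466]
tcp_rot: [-0.0, 0.991, -0.131, 0.002]
ft_force: [0.6, -0.2, 5.4]
opening: 0.46
gripper_force: 19.0
```

```bash
python3 -c "
from h import *
st()"
```

```text
t 9.52 p [ 0.4258 -0.0031  0.0466] y_az -105.04 z [ 4.e-03 -3.e-04 -1.e+00] F [ 0.63 -0.2   5.43] op 0.46 q [-0.43  0.65  0.45  2.4  -1.1   0.3  -0.81]
```

Call:
apply_moves(
  steps=[
    [0, 0, 0, 0, 0, 0, 1.0],
    [0, 0, 0, 0, 0, 0, 1.0],
    [0, 0, 0, 0, 0, 0, 1.0],
    [0, 0, 0, 0, 0, 0, 1.0],
    [0, 0, 0, 0, 0, -0.105, 1.0],
    [0, 0, 0, 0, 0, -0.105, 1.0],
    [0, 0, 0, 0, 0, -0.105, 1.0],
    [0, 0, 0, 0, 0, -0.105, 1.0],
    [0, 0, 0, 0, 0, -0.105, 1.0],
    [0, 0, 0, 0, 0, -0.105, 1.0],
    [0, 0, 0, 0, 0, -0.105, 1.0],
    [0, 0, 0, 0, 0, -0.105, 1.0],
  ],
)

```text
time: 10.52
tool_pos: [0.4245, -0.003, 0.0452]
tcp_rot: [-0.0, 0.958, 0.287, 0.0]
ft_force: [0.2, -0.9, -0.0]
opening: 1.001
gripper_force: 0.0
```

Call:
apply_moves(
  steps=[
    [0, 0, 0, 0, 0, -0.105, 1.0],
    [0, 0, 0, 0, 0, -0.105, 1.0],
    [0, 0, 0, 0, 0, -0.105, 1.0],
    [0, 0, 0, 0, 0, -0.105, 1.0],
    [0, 0, 0, 0, 0, -0.105, 1.0],
    [0, 0, 0, 0, 0, -0.105, 1.0],
    [0, 0, 0, 0, 0, -0.105, 1.0],
    [0, 0, 0, 0, 0, 0, 1.0],
    [0, 0, 0, 0, 0, 0, 1.0],
  ],
)

```text
time: 11.27
tool_pos: [0.4245, -0.003, 0.0452]
tcp_rot: [-0.0, 0.793, 0.609, 0.0]
ft_force: [-0.3, -0.2, -0.7]
opening: 1.0
gripper_force: 0.0
```

```bash
python3 -c "
from h import *
st()"
```

```text
t 11.27 p [ 0.4245 -0.003   0.0452] y_az -14.95 z [ 4.e-04  4.e-04 -1.e+00] F [-0.29 -0.19 -0.75] op 1.0 q [-0.2   0.6   0.13  2.39 -0.46  0.17  0.11]
```

Call:
apply_moves(
  steps=[
    [0, 0, 0, 0, 0, 0, 0.3],
    [0, 0, 0, 0, 0, 0, 0.3],
    [0, 0, 0, 0, 0, 0, 0.3],
    [0, 0, 0, 0, 0, 0, 0.3],
    [0, 0, 0, 0, 0, 0, 0.3],
    [0, 0, 0, 0, 0, 0, 0.3],
    [0, 0, 0, 0, 0, 0, 0.3],
  ],
  grip_force=40,
)

```text
time: 11.85
tool_pos: [0.4247, -0.0029, 0.0454]
tcp_rot: [0.0, 0.792, 0.61, 0.0]
ft_force: [0.2, -0.5, 4.1]
opening: 0.468
gripper_force: 39.5
```

```bash
python3 - <<'E'
from h import *
st()
# wrist image 2 check of sleeve rim position & refit of gauge from wrist corners+nose
d=np.load("w2.npz"); p=dict(rvec=d["rvec"],tvec=d["tvec"],camera_matrix=d["camera_matrix"])
im=d["im"]; cr=im[160:260,290:390]
cv2.imwrite("pics/w2s.png",cv2.resize(cr,None,fx=4,fy=4,interpolation=cv2.INTER_CUBIC)[:,:,::-1])
print(wproj([[.4255,-.004,.1],[.4255,-.004,.1]],p)[0]-[290,160])
obs=np.array([(226.2,45.7),(227,123.7),(239.5,78)])
G=np.array([(-.072,.05,.014),(-.072,-.05,.014),(.02-.08*np.sin(np.radians(35)),0,.055+.08*np.cos(np.radians(35)))])
def f(v): return (wproj([np.array([v[0],v[1],0])+Rg(v[2])@g for g in G],p)-obs).ravel()
s=least_squares(f,[.577,.021,-.265]); print(s.x.round(4),s.fun.round(2))
E
```

```text
t 11.85 p [ 0.4247 -0.0029  0.0454] y_az -14.81 z [ 9.e-04  4.e-04 -1.e+00] F [ 0.21 -0.48  4.1 ] op 0.468 q [-0.2   0.6   0.13  2.39 -0.46  0.17  0.11]
[49.33571732 57.03835371]
[ 0.5759  0.0225 -0.2747] [-0.03 -0.28 -0.02  0.29  0.02 -0.02]
```

View pics/w2s.png

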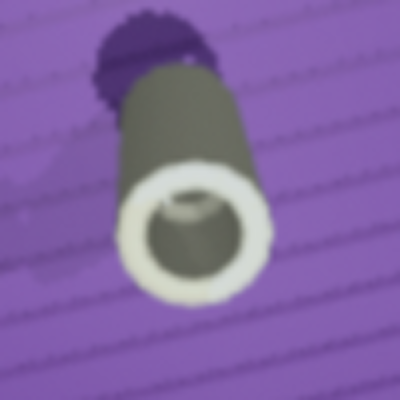

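The crop shows the sleeve rim centre at about (48.8,58.2), which agrees with the tactile position to under 1 mm. So the wrist calibration is good. I'll lift, tilt and line up above the nose.

```bash
cat >> h.py <<'E'
GX=np.array([.5762,.0225]); GY=-.272
def pin(gx=GX,yaw=GY):
    M=Rg(yaw); C=np.array([*gx,0])+M@[.02,0,.055]; th=np.radians(35); a=M@[-np.sin(th),0,np.cos(th)]; return C,a,M[:,1]
C,A,YG=pin(); RI=tool(-A,YG); FT=.0454
def ins(s): return C+A*(s+FT)
def rel():
    p,R=pose(); f=p+R.as_matrix()[:,2]*FT; d=RI.inv().apply(f-C)
    print("foot in tool-aligned pin frame mm: x %.2f y %.2f s %.2f"%(d[0]*1e3,d[1]*1e3,-d[2]*1e3),"tilt err",(RI.inv()*R).as_rotvec().round(4),"F tool",R.inv().apply(robot.observe()["ft_force"]).round(1))
E
python3 - <<'E'
from h import *
print(C,A,ins(.13))
p,R=pose()
plan([((.425,-.003,.2),R),(ins(.13),RI)],.3,mm=25,rad=.09)
E
```

```text
[0.57082683 0.00323529 0.055     ] [0.15409615 0.55248919 0.81915204] [0.5978553  0.10014189 0.19867927]
12 [[0.0,0.1,-22.1,0.0,0.0,0.0,0.3],[0.0,0.1,-22.1,0.0,0.0,0.0,0.3],[0.0,0.0,-22.1,0.0,0.0,0.0,0.3],[0.0,0.1,-22.1,0.0,0.0,0.0,0.3],[0.0,0.0,-22.1,0.0,0.0,0.0,0.3],[0.0,0.1,-22.1,0.0,0.0,0.0,0.3],[0.1,0.0,-22.0,0.0,0.0,0.0,0.3],[16.0,15.6,0.2,0.0005,-0.0679,0.0014,0.3],[16.0,15.6,-0.9,0.0005,-0.0679,0.0014,0.3],[15.9,15.6,-2.0,0.0006,-0.0679,0.0014,0.3],[15.7,15.6,-3.1,0.0006,-0.068,0.0015,0.3],[15.5,15.5,-4.2,0.0005,-0.0679,0.0014,0.3]]
4 [[15.2,15.5,-5.2,0.0006,-0.068,0.0015,0.3],[14.9,15.5,-6.3,0.0005,-0.0679,0.0014,0.3],[14.4,15.5,-7.3,0.0006,-0.068,0.0015,0.3],[14.0,15.5,-8.3,0.0005,-0.0679,0.0014,0.3]]
```

Call:
apply_moves(
  steps=[
    [0, 0, -22, 0, 0, 0, 0.3],
    [0, 0, -22, 0, 0, 0, 0.3],
    [0, 0, -22, 0, 0, 0, 0.3],
    [0, 0, -22, 0, 0, 0, 0.3],
    [0, 0, -22, 0, 0, 0, 0.3],
    [0, 0, -22, 0, 0, 0, 0.3],
    [0, 0, -23, 0, 0, 0, 0.3],
    [16, 15.6, 0, 0.0005, -0.068, 0.0014, 0.3],
    [16, 15.6, -1, 0.0005, -0.068, 0.0014, 0.3],
    [16, 15.6, -2, 0.0006, -0.068, 0.0014, 0.3],
    [15.7, 15.6, -3, 0.0006, -0.068, 0.0015, 0.3],
    [15.5, 15.5, -4.2, 0.0005, -0.068, 0.0014, 0.3],
  ],
)

```text
time: 12.85
tool_pos: [0.5209, 0.0554, 0.1996]
tcp_rot: [0.103, 0.783, 0.599, -0.136]
ft_force: [0.6, -0.5, -0.4]
opening: 0.463
gripper_force: 40.4
```

Call:
apply_moves(
  steps=[
    [15.2, 15.5, -5.2, 0.0006, -0.068, 0.0015, 0.3],
    [15, 15.5, -6.3, 0.0005, -0.068, 0.0014, 0.3],
    [14.4, 15.5, -7.3, 0.0006, -0.068, 0.0015, 0.3],
    [14, 15.5, -8.3, 0.0005, -0.068, 0.0014, 0.3],
    [0, 0, 0, 0, 0, 0, 0.3],
    [0, 0, 0, 0, 0, 0, 0.3],
    [0, 0, 0, 0, 0, 0, 0.3],
  ],
)

```text
time: 13.43
tool_pos: [0.5964, 0.0998, 0.1983]
tcp_rot: [0.182, 0.759, 0.577, -0.241]
ft_force: [0.2, -0.5, -0.4]
opening: 0.462
gripper_force: 40.4
```

```bash
python3 - <<'E'
from h import *
st(); rel()
plan([(ins(.105),RI)],.3,mm=13)
p=robot.camera_params("wrist"); im=robot.snapshot("wrist"); np.savez("w3.npz",im=im,**p)
print(wproj([C,C+.08*A,C+.04*A],p).round(1))
s=robot.snapshot("scene"); print(proj("scene",[C,C+.08*A,ins(.13)]).round(1))
o=np.zeros((400,800,3),np.uint8); o[:,:400]=im[:,120:520]; o[:,400:]=cv2.resize(s[110:230,260:380],(400,400),interpolation=cv2.INTER_CUBIC)
cv2.imwrite("pics/w3.png",o[:,:,::-1])
E
```

```text
t 13.43 p [0.5964 0.0998 0.1983] y_az -15.6 z [-0.1562 -0.5537 -0.8179] F [ 0.17 -0.46 -0.4 ] op 0.462 q [-0.88  0.76  0.67  1.75  0.08  1.1  -0.6 ]
foot in tool-aligned pin frame mm: x -0.44 y -1.39 s 129.28 tilt err [ 0.0017 -0.0022 -0.0008] F tool [-0.1  0.3  0.6]
2 [[0.2,0.7,12.1,-0.0008,0.0011,0.0004,0.3],[0.2,0.6,12.2,-0.0009,0.0011,0.0004,0.3]]
[[324.4 178.6]
 [325.  203.6]
 [324.7 189.4]]
[[311.9 212. ]
 [331.2 195.5]
 [357.1 173.3]]
```

View pics/w3.png

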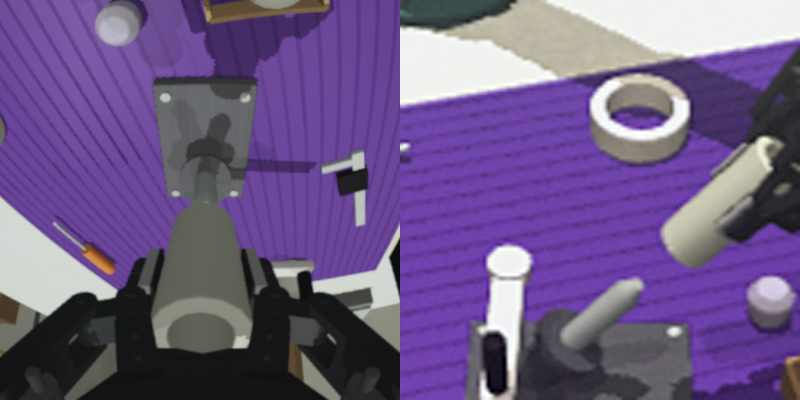

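The wrist view shows the pin under the sleeve's line at column 325, as predicted. The scene view puts the nose at (330.5,195.5), against a predicted (331,195.5), so I'll advance.

Call:
apply_moves(
  steps=[
    [0.2, 0.7, 12, -0.0008, 0.0011, 0.0004, 0.3],
    [0.2, 0.7, 12, -0.0008, 0.0011, 0.0004, 0.3],
    [0, 0, 8, 0, 0, 0, 0.3],
    [0, 0, 8, 0, 0, 0, 0.3],
    [0, 0, 6, 0, 0, 0, 0.3],
    [0, 0, 4, 0, 0, 0, 0.3],
    [0, 0, 0, 0, 0, 0, 0.3],
    [0, 0, 0, 0, 0, 0, 0.3],
  ],
)

```text
time: 14.2
tool_pos: [0.5912, 0.0728, 0.1578]
tcp_rot: [0.182, 0.76, 0.577, -0.238]
ft_force: [0.3, -0.1, -0.9]
opening: 0.462
gripper_force: 40.4
```

```bash
python3 -c "
from h import *
rel()"
```

```text
foot in tool-aligned pin frame mm: x 0.45 y 1.01 s 80.37 tilt err [-0.0015  0.0017  0.0004] F tool [0.5 0.3 0.8]
```

Foot is at the nose. I'll remove the 1 mm offset and go over the taper.

Call:
apply_moves(
  steps=[
    [-0.4, -1, 4, 0.0015, -0.0017, -0.0004, 0.3],
    [0, 0, 4, 0, 0, 0, 0.3],
    [0, 0, 4, 0, 0, 0, 0.3],
    [0, 0, 3, 0, 0, 0, 0.3],
    [0, 0, 0, 0, 0, 0, 0.3],
    [0, 0, 0, 0, 0, 0, 0.3],
  ],
)

```text
time: 14.7
tool_pos: [0.5873, 0.0635, 0.1457]
tcp_rot: [0.182, 0.76, 0.576, -0.24]
ft_force: [-0.2, -0.8, -0.2]
opening: 0.461
gripper_force: 40.4
```

```bash
python3 -c "
from h import *
rel()"
```

```text
foot in tool-aligned pin frame mm: x -0.88 y -0.34 s 64.77 tilt err [ 0.001  -0.0015  0.0004] F tool [-0.6 -0.   0.7]
```

Call:
apply_moves(
  steps=[
    [0.5, 0.2, 4, 0, 0.001, 0, 0.3],
    [0, 0, 4, 0, 0, 0, 0.3],
    [0, 0, 4, 0, 0, 0, 0.3],
    [0, 0, 4, 0, 0, 0, 0.3],
    [0, 0, 4, 0, 0, 0, 0.3],
    [0, 0, 0, 0, 0, 0, 0.3],
    [0, 0, 0, 0, 0, 0, 0.3],
  ],
)

```text
time: 15.28
tool_pos: [0.5845, 0.0521, 0.1289]
tcp_rot: [0.182, 0.76, 0.576, -0.24]
ft_force: [-0.1, -6.0, -0.2]
opening: 0.465
gripper_force: 40.4
```

```bash
python3 -c "
from h import *
rel()"
```

```text
foot in tool-aligned pin frame mm: x -0.91 y -0.00 s 44.22 tilt err [ 0.0009 -0.0012  0.0007] F tool [-4.7  1.5  3.5]
```

Call:
apply_moves(
  steps=[
    [-0.8, 0.3, 2, 0, 0, 0, 0.3],
    [0, 0, 2, 0, 0, 0, 0.3],
    [0, 0, 2, 0, 0, 0, 0.3],
    [0, 0, 0, 0, 0, 0, 0.3],
  ],
)

```text
time: 15.62
tool_pos: [0.5841, 0.0492, 0.1248]
tcp_rot: [0.182, 0.76, 0.577, -0.24]
ft_force: [-1.8, -3.6, 3.2]
opening: 0.465
gripper_force: 40.6
```

```bash
python3 -c "
from h import *
rel()"
```

```text
foot in tool-aligned pin frame mm: x -0.84 y 0.45 s 39.18 tilt err [0.0002 0.0001 0.0002] F tool [-5.1 -0.7 -0.3]
```

Call:
apply_moves(
  steps=[
    [-0.9, -0.2, 2, 0, 0, 0, 0.3],
    [0, 0, 2, 0, 0, 0, 0.3],
    [0, 0, 0, 0, 0, 0, 0.3],
    [0, 0, 0, 0, 0, 0, 0.3],
  ],
)

```text
time: 15.95
tool_pos: [0.5836, 0.047, 0.1222]
tcp_rot: [0.182, 0.76, 0.577, -0.239]
ft_force: [-0.2, -1.7, 6.4]
opening: 0.463
gripper_force: 40.7
```

```bash
python3 -c "
from h import *
rel()"
```

```text
foot in tool-aligned pin frame mm: x -1.16 y 0.64 s 35.76 tilt err [-0.0007  0.0012  0.0001] F tool [-5.1  0.2 -4.3]
```

Call:
apply_moves(
  steps=[
    [-0.8, 0, 2, 0, 0, 0, 0.3],
    [0, 0, 1, 0, 0, 0, 0.3],
    [0, 0, 0, 0, 0, 0, 0.3],
    [0, 0, 0, 0, 0, 0, 0.3],
  ],
)

```text
time: 16.28
tool_pos: [0.5834, 0.0455, 0.1211]
tcp_rot: [0.182, 0.76, 0.577, -0.239]
ft_force: [-1.8, 1.1, 12.1]
opening: 0.463
gripper_force: 41.1
```

```bash
python3 -c "
from h import *
rel()"
```

```text
foot in tool-aligned pin frame mm: x -1.69 y 0.85 s 34.04 tilt err [-0.0011  0.0018 -0.    ] F tool [ -6.4  -2.1 -10.3]
```

Call:
apply_moves(
  steps=[
    [-0.6, -0.5, 1.5, 0, 0, 0, 0.3],
    [0, 0, 1.5, 0, 0, 0, 0.3],
    [0, 0, 0, 0, 0, 0, 0.3],
    [0, 0, 0, 0, 0, 0, 0.3],
  ],
)

```text
time: 16.62
tool_pos: [0.5832, 0.0446, 0.1203]
tcp_rot: [0.182, 0.76, 0.577, -0.238]
ft_force: [-2.6, 5.5, 19.9]
opening: 0.462
gripper_force: 41.7
```

```bash
python3 -c "
from h import *
rel()"
```

```text
foot in tool-aligned pin frame mm: x -2.01 y 0.88 s 32.81 tilt err [-0.002   0.0025 -0.0002] F tool [ -7.6  -4.  -19. ]
```

Call:
apply_moves(
  steps=[
    [0, 0.5, -3, 0, 0, 0, 0.3],
    [0, 0, -3, 0, 0, 0, 0.3],
    [0, 0, 0, 0, 0, 0, 0.3],
    [0, 0, 0, 0, 0, 0, 0.3],
  ],
)

```text
time: 16.95
tool_pos: [0.5834, 0.0469, 0.1223]
tcp_rot: [0.181, 0.76, 0.577, -0.238]
ft_force: [-0.8, 0.8, 4.3]
opening: 0.466
gripper_force: 40.8
```

```bash
python3 -c "
from h import *
rel();print(robot.observe()['moment'])"
```

```text
foot in tool-aligned pin frame mm: x -1.31 y 0.44 s 35.82 tilt err [-0.001   0.0025 -0.0006] F tool [-2.  -1.  -3.9]
[ 0.07897275 -0.01162106 -0.0502198 ]
```

Call:
apply_moves(
  steps=[
    [0.8, 0, 2.5, 0, 0, 0, 0.3],
    [0, 0, 0, 0, 0, 0.08, 0.3],
    [0, 0, 0, 0, 0, -0.08, 0.3],
    [0, 0, 0, 0, 0, -0.08, 0.3],
    [0, 0, 0, 0, 0, 0.08, 0.3],
    [0, 0, 0, 0, 0, 0, 0.3],
    [0, 0, 0, 0, 0, 0, 0.3],
  ],
)

```text
time: 17.53
tool_pos: [0.5829, 0.0442, 0.1207]
tcp_rot: [0.182, 0.76, 0.576, -0.24]
ft_force: [-0.1, -1.9, 6.5]
opening: 0.469
gripper_force: 40.8
```

```bash
python3 - <<'E'
from h import *
rel()
s=robot.snapshot("scene"); w=robot.snapshot("wrist")
M=np.array([20*A*k/20 for k in (0,.033,.08)])+C
print(proj("scene",M).round(1))
o=np.zeros((400,800,3),np.uint8); o[:,:400]=w[:,120:520]; o[:,400:]=cv2.resize(s[150:230,280:360],(400,400),interpolation=cv2.INTER_CUBIC)
cv2.imwrite("pics/w4.png",cv2.convertScaleAbs(o,alpha=1.4,beta=10)[:,:,::-1])
E
```

```text
foot in tool-aligned pin frame mm: x -2.67 y 0.64 s 32.89 tilt err [-0.0002 -0.0005  0.0005] F tool [-5.3  0.4 -4.3]
[[311.9 212. ]
 [319.6 205.4]
 [331.2 195.5]]
```

View pics/w4.png

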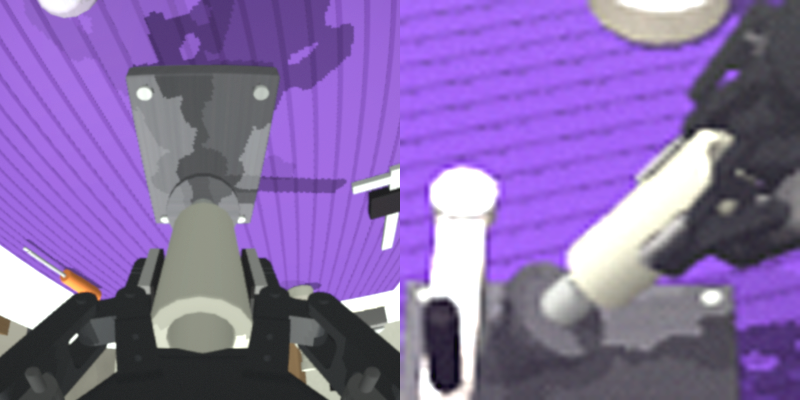

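The scene crop shows a gap of about 30 mm between foot and collar, but the twist let the sleeve settle a little. So part of the resistance was side friction. I'll relieve the side load and press again gently.

Call:
apply_moves(
  steps=[
    [-1, 0, 0, 0, 0, 0, 0.3],
    [-1, 0, 0, 0, 0, 0, 0.3],
    [0, 0, 2, 0, 0, 0, 0.3],
    [0, 0, 0, 0, 0, 0.05, 0.3],
    [0, 0, 0, 0, 0, -0.05, 0.3],
    [0, 0, 0, 0, 0, 0, 0.3],
  ],
)

```text
time: 18.13
tool_pos: [0.5828, 0.0439, 0.1204]
tcp_rot: [0.181, 0.759, 0.578, -0.238]
ft_force: [-0.9, 3.2, 11.0]
opening: 0.466
gripper_force: 41.2
```

```bash
python3 -c "
from h import *
rel()"
```

```text
foot in tool-aligned pin frame mm: x -2.65 y 0.67 s 32.53 tilt err [-0.0011  0.0026 -0.0018] F tool [ -3.9  -1.7 -10.7]
```

The sleeve stops hard at 32–33 mm above the collar, so it is the ridged one and goes in the deep bin. I'll withdraw along the axis.

Call:
apply_moves(
  steps=[
    [0, 0, -8, 0, 0, 0, 0.3],
    [0.5, 0, -10, 0, 0, 0, 0.3],
    [0.5, 0, -12, 0, 0, 0, 0.3],
    [0, 0, -14, 0, 0, 0, 0.3],
    [0, 0, -16, 0, 0, 0, 0.3],
    [0, 0, -20, 0, 0, 0, 0.3],
    [0, 0, -20, 0, 0, 0, 0.3],
    [0, 0, -20, 0, 0, 0, 0.3],
    [0, 0, 0, 0, 0, 0, 0.3],
    [0, 0, 0, 0, 0, 0, 0.3],
  ],
)

```text
time: 18.97
tool_pos: [0.6011, 0.1109, 0.2172]
tcp_rot: [0.181, 0.759, 0.578, -0.238]
ft_force: [-0.4, -0.6, -1.9]
opening: 0.462
gripper_force: 40.7
```

```bash
python3 - <<'E'
from h import *
st();rel()
D=down(0.1)
plan([((.56,.18,.26),D),((.442,.356,.23),D)],.3,mm=25,rad=.1)
E
```

```text
t 18.97 p [0.6011 0.1109 0.2172] y_az -15.47 z [-0.1516 -0.5503 -0.8211] F [-0.37 -0.61 -1.87] op 0.462 q [-0.89  0.74  0.67  1.72  0.08  1.14 -0.6 ]
foot in tool-aligned pin frame mm: x -1.23 y 0.31 s 151.64 tilt err [-0.0018  0.0034 -0.0012] F tool [ 0.5 -0.2  1.9]
12 [[2.6,-7.3,-8.4,-0.014,0.0751,-0.0448,0.3],[3.6,-7.0,-8.2,-0.0139,0.0751,-0.0448,0.3],[4.5,-6.7,-8.0,-0.0139,0.0751,-0.0448,0.3],[5.4,-6.4,-7.7,-0.014,0.0751,-0.0449,0.3],[6.2,-6.0,-7.4,-0.0139,0.075,-0.0448,0.3],[7.1,-5.6,-7.0,-0.014,0.0751,-0.0449,0.3],[7.8,-5.1,-6.5,-0.0139,0.075,-0.0448,0.3],[8.5,-4.7,-5.9,-0.014,0.0751,-0.0449,0.3],[20.8,-11.1,3.3,0.0,-0.0,0.0,0.3],[20.8,-11.1,3.3,0.0,-0.0,0.0,0.3],[20.8,-11.1,3.3,0.0,-0.0,0.0,0.3],[20.7,-11.1,3.3,0.0,-0.0,0.0,0.3]]
5 [[20.8,-11.1,3.4,0.0,-0.0,0.0,0.3],[20.7,-11.1,3.3,0.0,-0.0,0.0,0.3],[20.8,-11.1,3.4,0.0,-0.0,0.0,0.3],[20.7,-11.1,3.3,0.0,-0.0,0.0,0.3],[20.8,-11.0,3.4,0.0,-0.0,0.0,0.3]]
```

Call:
apply_moves(
  steps=[
    [2.6, -7.3, -8.4, -0.014, 0.075, -0.0448, 0.3],
    [3.6, -7, -8.2, -0.014, 0.075, -0.0448, 0.3],
    [4.5, -6.7, -8, -0.014, 0.075, -0.0448, 0.3],
    [5.4, -6.4, -7.7, -0.014, 0.075, -0.0449, 0.3],
    [6.2, -6, -7.4, -0.014, 0.075, -0.0448, 0.3],
    [7, -5.6, -7, -0.014, 0.075, -0.0449, 0.3],
    [7.8, -5, -6.5, -0.014, 0.075, -0.0448, 0.3],
    [8.5, -4.7, -6, -0.014, 0.075, -0.0449, 0.3],
    [20.8, -11, 3.3, 0, 0, 0, 0.3],
    [20.8, -11, 3.3, 0, 0, 0, 0.3],
    [20.8, -11, 3.3, 0, 0, 0, 0.3],
    [20.8, -11, 3.3, 0, 0, 0, 0.3],
  ],
)

```text
time: 19.97
tool_pos: [0.5061, 0.2558, 0.2451]
tcp_rot: [0.0, 0.673, 0.74, -0.003]
ft_force: [0.1, 0.4, -1.2]
opening: 0.465
gripper_force: 40.7
```

Call:
apply_moves(
  steps=[
    [20.8, -11, 3.3, 0, 0, 0, 0.3],
    [20.8, -11, 3.3, 0, 0, 0, 0.3],
    [20.8, -11, 3.3, 0, 0, 0, 0.3],
    [20.8, -11, 3.3, 0, 0, 0, 0.3],
    [20.8, -11, 3.3, 0, 0, 0, 0.3],
    [0, 0, 0, 0, 0, 0, 0.3],
    [0, 0, 0, 0, 0, 0, 0.3],
  ],
)

```text
time: 20.55
tool_pos: [0.4408, 0.355, 0.2282]
tcp_rot: [0.0, 0.671, 0.742, -0.003]
ft_force: [-0.1, -1.1, -0.3]
opening: 0.464
gripper_force: 40.7
```

```bash
python3 - <<'E'
from h import *
st()
D=down(0.1)
plan([((.442,.356,.21),D),((.442,.356,.058),D)],.3,mm=25,rad=.1)
w=robot.snapshot("wrist"); p=robot.camera_params("wrist"); print(wproj([[.442,.356,.004],[.442,.356,.08]],p))
t=robot.snapshot("scene")
o=np.zeros((400,800,3),np.uint8); o[:,:400]=w[:,120:520]; o[:,400:]=cv2.resize(t[60:210,340:490],(400,400),interpolation=cv2.INTER_CUBIC)
cv2.imwrite("pics/w5.png",o[:,:,::-1])
E
```

```text
t 20.55 p [0.4408 0.355  0.2282] y_az 5.78 z [-0.0041 -0.0054 -1.    ] F [-0.13 -1.08 -0.26] op 0.464 q [-1.01  0.42  0.34  1.98 -0.19  0.78 -0.46]
8 [[1.0,1.4,18.2,-0.0046,0.0049,0.0008,0.3],[-0.0,0.0,21.7,-0.0,0.0,0.0,0.3],[-0.0,0.0,21.7,-0.0,0.0,0.0,0.3],[-0.0,0.0,21.7,-0.0,0.0,0.0,0.3],[-0.0,0.0,21.7,-0.0,0.0,0.0,0.3],[-0.0,0.0,21.7,-0.0,0.0,0.0,0.3],[-0.0,0.0,21.8,-0.0,0.0,0.0,0.3],[-0.0,0.0,21.7,-0.0,0.0,0.0,0.3]]
[[323.31575884 166.02744572]
 [323.39289237 182.92997207]]
```

View pics/w5.png

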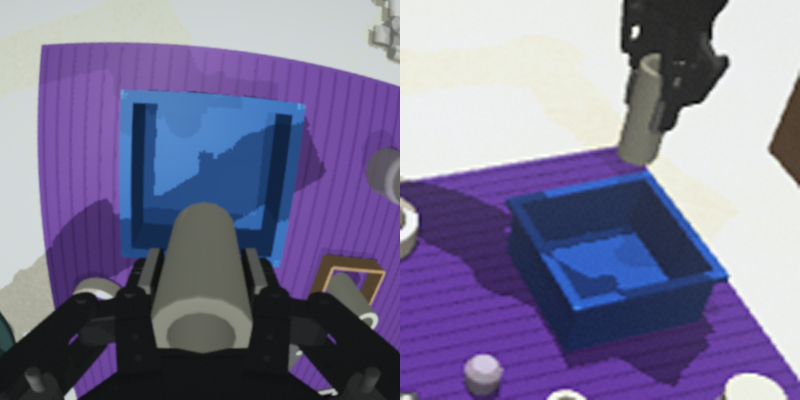

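The wrist view puts the bin floor centre at about (210,168) in the crop, against a predicted (203,166), so it is centred well enough. I'll lower.

Call:
apply_moves(
  steps=[
    [1, 1.4, 18, -0.0046, 0.005, 0, 0.3],
    [0, 0, 21, 0, 0, 0, 0.3],
    [0, 0, 22, 0, 0, 0, 0.3],
    [0, 0, 22, 0, 0, 0, 0.3],
    [0, 0, 22, 0, 0, 0, 0.3],
    [0, 0, 22, 0, 0, 0, 0.3],
    [0, 0, 22, 0, 0, 0, 0.3],
    [0, 0, 18, 0, 0, 0, 0.3],
    [0, 0, 4, 0, 0, 0, 0.3],
    [0, 0, 3, 0, 0, 0, 0.3],
    [0, 0, 0, 0, 0, 0, 0.3],
    [0, 0, 0, 0, 0, 0, 0.3],
  ],
)

```text
time: 21.65
tool_pos: [0.4457, 0.3563, 0.057]
tcp_rot: [0.001, 0.672, 0.741, 0.003]
ft_force: [1.4, 0.3, -0.3]
opening: 0.461
gripper_force: 40.7
```

```bash
python3 -c "
from h import *
st()"
```

```text
t 21.65 p [0.4457 0.3563 0.057 ] y_az 5.56 z [ 0.0044  0.0033 -1.    ] F [ 1.38  0.28 -0.34] op 0.461 q [-0.9   0.67  0.21  2.08 -0.32  0.42 -0.35]
```

Not yet touching. I'll creep down to contact.

Call:
apply_moves(
  steps=[
    [0, 0, 2, 0, 0, 0, 0.3],
    [0, 0, 2, 0, 0, 0, 0.3],
    [0, 0, 2, 0, 0, 0, 0.3],
    [0, 0, 0, 0, 0, 0, 0.3],
    [0, 0, 0, 0, 0, 0, 0.3],
  ],
)

```text
time: 22.07
tool_pos: [0.4446, 0.3566, 0.0502]
tcp_rot: [0.0, 0.671, 0.741, 0.002]
ft_force: [0.6, 0.6, -0.9]
opening: 0.464
gripper_force: 40.7
```

```bash
python3 -c "
from h import *
st()"
```

```text
t 22.07 p [0.4446 0.3566 0.0502] y_az 5.63 z [ 0.003   0.0026 -1.    ] F [ 0.62  0.57 -0.87] op 0.464 q [-0.9   0.68  0.2   2.08 -0.32  0.41 -0.35]
```

Call:
apply_moves(
  steps=[
    [0, 0, 1.5, 0, 0, 0, 0.3],
    [0, 0, 1.5, 0, 0, 0, 0.3],
    [0, 0, 0, 0, 0, 0, 0.3],
    [0, 0, 0, 0, 0, 0, 0.3],
  ],
)

```text
time: 22.4
tool_pos: [0.4453, 0.3569, 0.0491]
tcp_rot: [-0.0, 0.672, 0.741, 0.003]
ft_force: [-1.7, -1.9, 15.6]
opening: 0.463
gripper_force: 40.5
```

```bash
python3 -c "
from h import *
st()"
```

```text
t 22.4 p [0.4453 0.3569 0.0491] y_az 5.6 z [ 0.0033  0.004  -1.    ] F [-1.66 -1.87 15.56] op 0.463 q [-0.9   0.68  0.2   2.08 -0.32  0.41 -0.34]
```

Contact. I'll ease off, open and lift straight up.

Call:
apply_moves(
  steps=[
    [0, 0, -1.5, 0, 0, 0, 0.3],
    [0, 0, 0, 0, 0, 0, 0.5],
    [0, 0, 0, 0, 0, 0, 0.7],
    [0, 0, 0, 0, 0, 0, 1.0],
    [0, 0, 0, 0, 0, 0, 1.0],
    [0, 0, 0, 0, 0, 0, 1.0],
    [0, 0, -10, 0, 0, 0, 1.0],
    [0, 0, -20, 0, 0, 0, 1.0],
    [0, 0, -25, 0, 0, 0, 1.0],
    [0, 0, -30, 0, 0, 0, 1.0],
    [0, 0, -30, 0, 0, 0, 1.0],
    [0, 0, -30, 0, 0, 0, 1.0],
  ],
)

```text
time: 23.4
tool_pos: [0.444, 0.3557, 0.1954]
tcp_rot: [0.0, 0.672, 0.741, 0.002]
ft_force: [1.5, -0.1, -0.7]
opening: 1.001
gripper_force: 0.0
```

Call:
apply_moves(
  steps=[
    [0, 0, -20, 0, 0, 0, 1.0],
    [30, 0, 0, 0, 0, 0, 1.0],
    [30, 0, 0, 0, 0, 0, 1.0],
    [30, 0, 0, 0, 0, 0, 1.0],
    [0, 0, 0, 0, 0, 0, 1.0],
    [0, 0, 0, 0, 0, 0, 1.0],
  ],
)

```text
time: 23.9
tool_pos: [0.4342, 0.448, 0.2141]
tcp_rot: [-0.0, 0.67, 0.742, 0.002]
ft_force: [0.3, -0.6, 0.3]
opening: 1.002
gripper_force: 0.0
```

```bash
python3 - <<'E'
from h import *
st()
t=robot.snapshot("scene"); u=robot.snapshot("top")
o=np.zeros((400,800,3),np.uint8); o[:,:400]=cv2.resize(t[110:260,300:450] if 0 else t[100:270,290:460],(400,400),interpolation=cv2.INTER_CUBIC); o[:,400:]=cv2.resize(u[130:300,150:320],(400,400),interpolation=cv2.INTER_CUBIC)
cv2.imwrite("pics/w6.png",o[:,:,::-1])
E
```

```text
t 23.9 p [0.4342 0.448  0.2141] y_az 5.86 z [ 0.0029  0.0035 -1.    ] F [ 0.31 -0.58  0.34] op 1.002 q [-1.11  0.5   0.33  1.87 -0.22  0.8  -0.56]
```

View pics/w6.png

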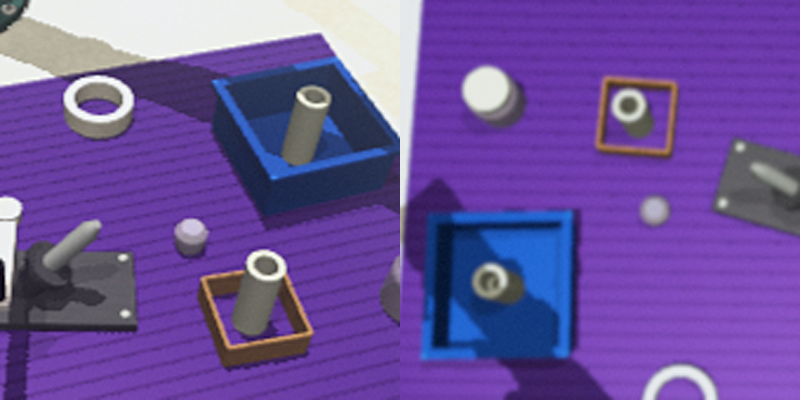

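The sleeve stands upright near the middle of the bin, with its rim at (490,282) in the right half. The carton sleeve is untouched and the keeper is open. I'll hand it in.

```bash
python3 -c "
from bench import robot
print(robot.sign_off())"
```

```text
the job is handed in; nothing more can be done
None
```

I swung the keeper arm open until it seated. The mat sleeve stopped about 33 mm above the collar, so it is the ridged one, and it now stands upright in the deep bin; I handed the job in at about 24 s (no verdict was returned).

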